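# Nest the pastry cutters in their tin

### The job

Put the set of four round pastry cutters away in the shallow round tin, nested one inside the other: first set the smallest in the middle of the tin and let go of it, then put the next larger one over it, and so on up to the largest, so that all four stand flat on the tin's floor. Leave the mug, the shaker, the bottle and the jar standing where they are.

Things in the scene. Friction and masses are not known exactly. Their poses are not given: they have to be found in the camera images.
- cutter_small: smallest of four loose pastry cutters: open steel ring, wall 2 mm, 44 mm wide (46 at the rim), 32 mm high; over it an arched strap 14 mm wide with a wooden grip at its crown, 30 (x) x 16 (y) mm, 10 deep, its top 58 mm above the foot. Origin: centre of the foot; x along the strap, z up. 
- cutter_medium: second smallest of four loose pastry cutters: open steel ring, wall 2 mm, 64 mm wide (66 at the rim), 38 mm high; over it an arched strap 14 mm wide with a wooden grip at its crown, 30 (x) x 16 (y) mm, 10 deep, its top 76 mm above the foot. Origin: centre of the foot; x along the strap, z up. The next smaller one fits inside turned any way, its top 8 mm below this grip's underside
- cutter_large: second largest of four loose pastry cutters: open steel ring, wall 2 mm, 84 mm wide (86 at the rim), 44 mm high; over it an arched strap 14 mm wide with a wooden grip at its crown, 30 (x) x 16 (y) mm, 10 deep, its top 94 mm above the foot. Origin: centre of the foot; x along the strap, z up. The next smaller one fits inside turned any way, its top 8 mm below this grip's underside
- cutter_extra: largest of four loose pastry cutters: open steel ring, wall 2 mm, 104 mm wide (106 at the rim), 50 mm high; over it an arched strap 14 mm wide with a wooden grip at its crown, 30 (x) x 16 (y) mm, 10 deep, its top 112 mm above the foot. Origin: centre of the foot; x along the strap, z up. The next smaller one fits inside turned any way, its top 8 mm below this grip's underside
- tin: shallow round aluminium storage tin without lid, fixed to the worktop: 133 mm across, 12 mm high, inside 125 mm across, its floor 3 mm thick. Origin: centre of the underside, z up
- mug: bystander: white mug, reddish brown inside, 87 mm across, 90 mm high, handle to its -y side (57 mm from the origin), loose; origin at the underside, about 13 mm from the cup's axis on the handle's side
- salt: bystander: salt shaker, 44 mm across, 90 mm high, loose; origin at the centre of the underside
- essence: bystander: small brown dropper bottle, 34 mm across, 102 mm high, loose; origin at the centre of the underside
- spice: bystander: spice jar with dark cap, 41 mm across, 105 mm high, loose; origin at the centre of the underside

How it is judged:
By the outcome, as a careful person would: the job done as asked, in the order asked, and still so for the second after the job is handed in, with the robot touching nothing.
It also fails if it takes over 106 s, if anything falls off the work surface, if the arm or the gripper's body presses on something with over 40 N, if the wrist force passes 120 N, or if a joint passes its speed limit or range.

### The arm

A 7-joint arm with a two-finger parallel gripper is mounted at the origin on a cart in front of the work surface, level with it; the furniture and walls round the work are solid. World frame = base frame: x ahead of the robot, y to its left, z up, the work surface at z = 0. Lengths are in m, angles in rad, forces in N, time in s.
With the tool pointing down it reaches from about 0.4 to 0.85 m from the base axis. Payload 4.5 kg.
Tool frame: the origin (TCP) lies midway between the tips of the shut fingers; the grasp point (between the pads) lies 19 mm behind it; z points along the fingers, y is the line along which they close (so a half turn about z gives the same grasp; the last joint's range is limited). The gripper opens to 88 mm and grips with 3 to 60 N. Pads are 18 mm wide; open, the fingers measure 123 mm over their backs; the gripper's body (75 mm by 187 mm) begins 45 mm behind the grasp point.
Start: joints at [1.32, 0.689, -0.195, 1.565, 0.157, 0.902, -0.215], TCP at [0.176, -0.6, 0.239] pointing down, gripper open.
Joint ranges: [-3.01, 3.01], [-0.46, 2.08], [-1.47, 1.51], [0.13, 2.56], [-1, 4.14], [0.04, 2.09], [-2.66, 2.66]. Speed limits (rad/s): [2.57, 2.57, 3.14, 3.14, 3.14, 3.14, 3.14].

### API

Orientations are given as a rotation vector (axis times angle).
In Python, from station import sensors, optics, close_job gives the robot as it stands.
- The arm moves only by the shell command python3 -m crank 'ROWS' [FORCE]. ROWS is JSON, a list of rows, each an object with "claw": the opening, from 0 (shut) to 1 (fully open); "translation": the shift along the tool's x, y, z in cm, a list of three; "twist": the turn about the tool's z in degrees. In form: [{"claw": claw, "translation": [x, y, z], "twist": twist}, ...]. A call has 1 to 5 rows; each row shifts and turns the commanded pose from where the row before left it, along the tool's axes as they then stand; what a row does not reach is not made up. A row lasts 1/12 s, in which the tool goes at most 41.7 mm and 7.16 degrees, less where a joint would pass 70% of its speed; a pose out of reach is approached as far as the arm can. A call with a gripper value outside its range is refused whole. The fingers move at their own pace and stop on an object; FORCE is the grip in N (left out, the last holds). Time passes only in rows, so rows that do not move let the fingers close. It gives the time, the measured TCP pose, the force, the opening and the grip force at its end, in the units of the state.
- sensors.observe(): the state, without advancing time (a new reading comes with each control period).
- optics.snapshot(name): name is "scene" or "top" or "wrist"; returns the picture (384x512x3 uint8, red, green, blue); there is no depth.
- optics.calibration(name): a dict with "vertical_fov" (degrees; the focal length in pixels is half the picture's height over the tangent of half this angle, whatever the lens; pixels are square), "cx", "cy" (the principal point, pixels), "rvec" (rotation vector, rad) and "tvec" (3), from world to camera coordinates, as OpenCV has them. Camera axes: x right, y down, z forward; pixel columns grow to the right and rows downward; lengths in m; the calibration is good to about 2 mm. A picture is of the moment at which its call begins: read the wrist's pose just before it. calibration takes no time and is no camera call; for the wrist camera it gives the pose at the moment of the call.
- close_job(): hands the job in; it is judged then, once.
The state is a dict: "time": time; "qpos": joint angles; "qd": joint speeds; "joint_torque": joint torques, N m; "tool_pos": TCP position; "tcp_rot": TCP orientation; "wrist_force": force on the tool from outside, world axes, zero at the start; "moment": the same for the moment, N m; "finger_gap": finger opening in m; "grasp_force": force on a finger pad.
Only numpy, scipy, OpenCV 4.12 (cv2) and the standard library are available. Lean on these libraries where they do the work, as an engineer would, in place of code of your own. Each camera call takes 0.05 s, during which the arm holds its last target. There are 200 camera calls.

## Working session

There is one attempt and no reset: what is moved stays moved. The work goes in short steps, Python scripts to look and compute and a shell command to move; the robot and the scene stay as the last step left them, time stands still between calls to the robot, and variables do not carry over. Pictures are saved under pics/ and viewed, at most 14 in all, crops included, and the job is handed in when it is done.

```bash
mkdir -p pics; ls
python3 - <<'E'
from station import sensors, optics
import cv2
print(sensors.observe())
for n in ["scene","top"]:
    im=optics.snapshot(n); cv2.imwrite(f"pics/{n}0.png",im[:,:,::-1]); print(n,optics.calibration(n))
a=cv2.imread("pics/scene0.png");b=cv2.imread("pics/top0.png")
E
```

```text
pics
{'time': 0.0, 'qpos': array([ 1.31980743,  0.68999382, -0.19451642,  1.56630174,  0.15728482,
        0.90249836, -0.21509389]), 'qd': array([-0.00107121, -0.00126447, -0.00094703, -0.00040122,  0.00148043,
       -0.00074853, -0.0006049 ]), 'joint_torque': array([ 5.53950867e-04, -5.27563906e+01, -1.26645818e+00, -1.53429383e+01,
       -5.25311683e-02,  6.70796333e-03,  1.63896534e-04]), 'tool_pos': array([ 0.17538259, -0.5992489 ,  0.23791522]), 'tcp_rot': array([-3.10802420e+00, -4.45704392e-01,  5.82171779e-04]), 'wrist_force': array([0.74831384, 0.08345599, 0.12493066]), 'moment': array([0.02242316, 0.03086214, 0.0636586 ]), 'grasp_force': 0.0, 'finger_gap': 0.08814465839864623}
scene {'vertical_fov': 42.18236868350696, 'cx': 263.0754942190269, 'cy': 201.35527560787307, 'rvec': array([ 2.31543849,  0.0975644 , -0.02372743]), 'tvec': array([-0.54014535, -0.05863512,  1.15124815])}
top {'vertical_fov': 45.51914729181537, 'cx': 256.749541238967, 'cy': 192.88886759454394, 'rvec': array([ 2.11729739, -2.16688318,  0.15993122]), 'tvec': array([-0.0671304 ,  0.54901476,  0.93295785])}
```

View pics/scene0.png

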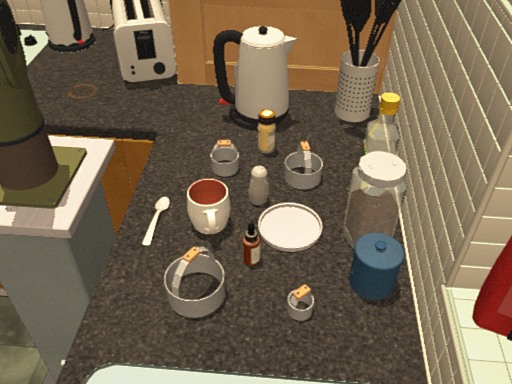

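View pics/top0.png

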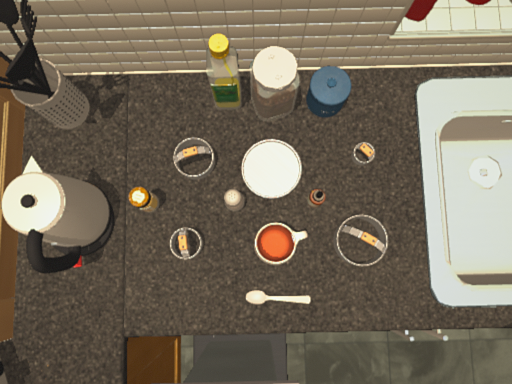

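```bash
cat > h.py <<'E'
import numpy as np, cv2
from scipy.spatial.transform import Rotation as R
from station import sensors, optics
def cam(n):
    c=optics.calibration(n); f=192/np.tan(np.radians(c["vertical_fov"]/2))
    K=np.array([[f,0,c["cx"]],[0,f,c["cy"]],[0,0,1]])
    return K,np.array(c["rvec"]),np.array(c["tvec"])
def plane(C,uv,z):
    K,r,t=C; M=R.from_rotvec(r).as_matrix(); uv=np.atleast_2d(uv).astype(float)
    d=np.c_[uv,np.ones(len(uv))]@np.linalg.inv(K).T@M; o=-M.T@t
    return o+d*((z-o[2])/d[:,2])[:,None]
def proj(C,p):
    K,r,t=C; return cv2.projectPoints(np.atleast_2d(p).astype(float),r,t,K,None)[0][:,0]
def grips(im,lo=(8,110,120),hi=(24,255,255),amin=25):
    m=cv2.inRange(cv2.cvtColor(im,cv2.COLOR_RGB2HSV),lo,hi)
    n,l,s,c=cv2.connectedComponentsWithStats(m)
    return [(np.argwhere(l==i)[:,::-1],c[i],s[i,4]) for i in range(1,n) if s[i,4]>=amin]
def axis_xy(C,pts,z):
    w=plane(C,pts,z)[:,:2].astype(np.float32)
    (c,wh,a)=cv2.minAreaRect(w*1000)
    if wh[0]<wh[1]: a+=90; wh=wh[::-1]
    return np.array(c)/1000,np.array(wh),(a+90)%180-90
E
python3 - <<'E'
from h import *
C=cam("top"); im=cv2.imread("pics/top0.png")[:,:,::-1].copy()
print("cam at",plane(C,[256,192],0), -R.from_rotvec(C[1]).as_matrix().T@C[2])
H={"small":(364,152,.058),"extra":(368,238,.112),"large":(194,153,.094),"medium":(183,242,.076)}
for p,c,a in grips(im):
    for n,(u,v,z) in H.items():
        if np.hypot(c[0]-u,c[1]-v)<12:
            q,wh,an=axis_xy(C,p,z); print(n,c.round(1),a,q.round(4),wh.round(1),round(an,1))
            sc=cam("scene"); print("   scene expect",proj(sc,[*q,z]).round(0))
sc=cam("scene"); s0=cv2.imread("pics/scene0.png")[:,:,::-1].copy()
print("scene grips",[ (c.round(1).tolist(),a) for p,c,a in grips(s0)])
for n,u,v,z in [("tin",271,168,.012),("mug",276,243,.09),("salt",233,198,.09),("ess",317,196,.102),("spice",139,196,.105),("kettle",28,201,.22),("jar",275,62,.2),("blue",332,84,.1),("oil",218,44,.25)]:
    print(n,plane(C,[u,v],z)[0].round(3))
g=cv2.cvtColor(im,cv2.COLOR_RGB2GRAY)
m=(cv2.inRange(im,(185,185,185),(255,255,255)))
n,l,s,c=cv2.connectedComponentsWithStats(m)
for i in range(1,n):
    if s[i,4]>500 and abs(c[i][0]-271)<8 and abs(c[i][1]-168)<8:
        e=max(cv2.findContours((l==i).astype(np.uint8),0,1)[0],key=len)[:,0]
        w=plane(C,e,.012)[:,:2].astype(np.float32)*1000; print("tin",cv2.minEnclosingCircle(w),cv2.fitEllipse(w))
E
```

```text
cam at [[ 0.55563055 -0.07820093  0.        ]] [ 0.40096021 -0.07981974  1.00458637]
small [366.2 149.7] 107 [ 0.6319 -0.3141] [29.9 17. ] 41.9
   scene expect [[302. 290.]]
large [189.7 151.2] 120 [0.6286 0.0551] [29.3 17.9] -75.0
   scene expect [[305. 145.]]
extra [368.4 238.2] 134 [ 0.4427 -0.2945] [29.4 17.9] 57.3
   scene expect [[192. 253.]]
medium [182.4 242. ] 123 [0.4453 0.0725] [28.5 18.2] 0.2
   scene expect [[224. 142.]]
scene grips [([262.2, 36.7], np.int32(10545)), ([367.1, 29.0], np.int32(311)), ([383.6, 53.2], np.int32(715)), ([353.3, 33.8], np.int32(26)), ([231.0, 60.4], np.int32(455)), ([387.8, 107.1], np.int32(318)), ([266.3, 113.0], np.int32(81)), ([264.7, 135.7], np.int32(265)), ([116.6, 139.1], np.int32(160)), ([223.6, 142.5], np.int32(100)), ([304.7, 145.5], np.int32(78)), ([140.8, 149.1], np.int32(42)), ([72.4, 153.9], np.int32(111)), ([63.0, 159.3], np.int32(85)), ([143.0, 158.2], np.int32(30)), ([213.2, 180.7], np.int32(45)), ([250.5, 241.8], np.int32(72)), ([191.0, 254.1], np.int32(164)), ([301.7, 291.3], np.int32(163))]
tin [ 0.607 -0.113  0.012]
mug [ 0.438 -0.116  0.09 ]
salt [ 0.531 -0.032  0.09 ]
ess [ 0.529 -0.2    0.102]
spice [0.537 0.154 0.105]
kettle [0.515 0.317 0.22 ]
jar [ 0.768 -0.119  0.2  ]
blue [ 0.763 -0.241  0.1  ]
oil [ 0.781 -0.018  0.25 ]
tin ((606.8975830078125, -112.51152038574219), 66.11640167236328) ((606.3407592773438, -112.96498107910156), (127.21684265136719, 128.8109588623047), 17.943601608276367)
```

```bash
cat >> h.py <<'E'
def go(x,y,z,th):
    s=sensors.observe(); M=R.from_rotvec(s["tcp_rot"]).as_matrix()
    d=M.T@(np.array([x,y,z])-s["tool_pos"])*100
    a=np.degrees(np.arctan2(M[1,0],M[0,0])); tw=(a-th+90)%180-90
    print("t",round(s["time"],2),"tcp",s["tool_pos"].round(4),"yaw",round(a,1),"tilt",np.degrees(np.arccos(-M[2,2])).round(2),"F",s["wrist_force"].round(1),"gap",round(s["finger_gap"],4),"gf",round(s["grasp_force"],1),"q7",s["qpos"][6].round(2))
    print("tool shift cm",d.round(2),"twist",round(tw,1))
E
python3 -c "
from h import *
go(.632,-.314,.238,42)"
```

```text
t 0.1 tcp [ 0.1754 -0.5993  0.238 ] yaw 16.3 tilt 0.09 F [0.1 0.6 0. ] gap 0.0882 gf 0.0 q7 -0.22
tool shift cm [ 5.184e+01 -1.455e+01  2.000e-02] twist -25.7
```

```bash
python3 -m crank '[{"claw":1,"translation":[3.2,-0.9,0],"twist":0},{"claw":1,"translation":[3.2,-0.9,0],"twist":0},{"claw":1,"translation":[3.2,-0.9,0],"twist":0},{"claw":1,"translation":[3.2,-0.9,0],"twist":0},{"claw":1,"translation":[3.2,-0.9,0],"twist":0}]' 20
python3 -m crank '[{"claw":1,"translation":[3.2,-0.9,0],"twist":0},{"claw":1,"translation":[3.2,-0.9,0],"twist":0},{"claw":1,"translation":[3.2,-0.9,0],"twist":0},{"claw":0.6,"translation":[3.2,-0.9,0],"twist":0},{"claw":0.6,"translation":[3.2,-0.9,0],"twist":0}]'
python3 -c "
from h import *
go(.632,-.314,.238,42)"
```

```text
time: 0.52
tool_pos: [0.3175, -0.5105, 0.2384]
tcp_rot: [-3.109, -0.445, 0.001]
wrist_force: [0.5, -0.2, -0.7]
finger_gap: 0.0881
grasp_force: 0.0
time: 0.93
tool_pos: [0.4584, -0.4223, 0.2383]
tcp_rot: [-3.109, -0.446, 0.001]
wrist_force: [-0.5, -0.2, -0.8]
finger_gap: 0.077
grasp_force: 0.0
t 0.93 tcp [ 0.4584 -0.4223  0.2383] yaw 16.3 tilt 0.06 F [-0.5 -0.2 -0.8] gap 0.077 gf 0.0 q7 -0.73
tool shift cm [19.7  -5.51  0.02] twist -25.7
```

```bash
python3 -m crank '[{"claw":0.5,"translation":[3.9,-1.1,0],"twist":0},{"claw":0.5,"translation":[3.9,-1.1,0],"twist":0},{"claw":0.5,"translation":[3.9,-1.1,0],"twist":0},{"claw":0.5,"translation":[3.9,-1.1,0],"twist":0},{"claw":0.5,"translation":[3.9,-1.1,0],"twist":0}]'
python3 -m crank '[{"claw":0.5,"translation":[0,0,1.5],"twist":-6.4},{"claw":0.5,"translation":[0,0,1.5],"twist":-6.4},{"claw":0.5,"translation":[0,0,1.5],"twist":-6.4},{"claw":0.5,"translation":[0,0,1.5],"twist":-6.4},{"claw":0.5,"translation":[0,0,0],"twist":0}]'
python3 - <<'E'
from h import *
C=cam("wrist"); im=optics.snapshot("wrist"); cv2.imwrite("pics/w1.png",im[:,:,::-1])
go(.632,-.314,.178,42)
print("cam",-R.from_rotvec(C[1]).as_matrix().T@C[2], proj(C,[.632,-.314,.058]))
for p,c,a in grips(im,amin=150):
    print(c.round(0),a,axis_xy(C,p,.058))
E
```

```text
time: 1.35
tool_pos: [0.6303, -0.3145, 0.2383]
tcp_rot: [-3.109, -0.446, 0.002]
wrist_force: [-0.4, -0.0, -0.3]
finger_gap: 0.045
grasp_force: 0.0
time: 1.77
tool_pos: [0.6266, -0.3151, 0.1747]
tcp_rot: [-2.927, -1.126, 0.008]
wrist_force: [0.0, -0.2, -0.1]
finger_gap: 0.0445
grasp_force: 0.0
t 1.82 tcp [ 0.6276 -0.3155  0.1765] yaw 41.8 tilt 0.28 F [ 0.  -0.1 -0. ] gap 0.044 gf 0.0 q7 -0.62
tool shift cm [ 0.43  0.18 -0.15] twist -0.2
cam [ 0.68070644 -0.26661243  0.32125078] [[261.66487357 177.38394435]]
[118. 172.] 213 (array([ 0.5378064 , -0.20618233]), array([30.90884018, 22.91925049]), 67.85266876220703)
[263. 176.] 407 (array([ 0.63377399, -0.31348279]), array([29.56172562, 14.83732224]), 42.87828826904297)
[147. 287.] 181 (array([ 0.45333588, -0.30399512]), array([59.37047577,  7.93249512]), 36.008731842041016)
[368. 287.] 172 (array([ 0.61940216, -0.48560626]), array([58.74629593,  7.65423489]), 47.194847106933594)
```

View pics/w1.png

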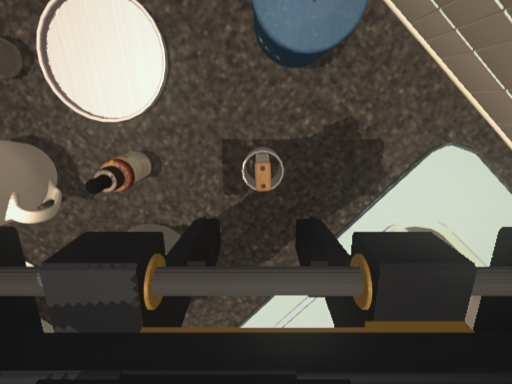

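```bash
python3 -m crank '[{"claw":0.5,"translation":[0.5,0.2,3.0],"twist":-0.5},{"claw":0.5,"translation":[0,0,3.5],"twist":0},{"claw":0.5,"translation":[0,0,3.5],"twist":0},{"claw":0.5,"translation":[0,0,0],"twist":0},{"claw":0.5,"translation":[0,0,0],"twist":0}]'
python3 -c "
from h import *
go(.633,-.3138,.036,42.5)"
```

```text
time: 2.23
tool_pos: [0.6334, -0.3139, 0.0782]
tcp_rot: [-2.928, -1.133, 0.003]
wrist_force: [0.2, -0.1, -0.8]
finger_gap: 0.0442
grasp_force: 0.0
t 2.23 tcp [ 0.6334 -0.3139  0.0782] yaw 42.3 tilt 0.16 F [ 0.2 -0.1 -0.8] gap 0.0442 gf 0.0 q7 -0.64
tool shift cm [-0.02 -0.02  4.22] twist -0.2
```

```bash
python3 -m crank '[{"claw":0.5,"translation":[0,0,2.1],"twist":0},{"claw":0.5,"translation":[0,0,2.1],"twist":0},{"claw":0.1,"translation":[0,0,0],"twist":0},{"claw":0.1,"translation":[0,0,0],"twist":0},{"claw":0.1,"translation":[0,0,0],"twist":0}]' 20
python3 -m crank '[{"claw":0.1,"translation":[0,0,0],"twist":0},{"claw":0.1,"translation":[0,0,0],"twist":0}]' 20
python3 -c "
from h import *
go(.633,-.3138,.036,42.5)"
```

```text
time: 2.65
tool_pos: [0.6361, -0.315, 0.0398]
tcp_rot: [2.926, 1.134, 0.005]
wrist_force: [0.0, -0.4, 0.6]
finger_gap: 0.026
grasp_force: 0.0
time: 2.82
tool_pos: [0.6356, -0.3146, 0.039]
tcp_rot: [2.927, 1.135, 0.004]
wrist_force: [-0.0, 0.2, 4.8]
finger_gap: 0.0157
grasp_force: 20.0
t 2.82 tcp [ 0.6356 -0.3146  0.039 ] yaw 42.4 tilt 0.2 F [-0.   0.2  4.8] gap 0.0157 gf 20.0 q7 -0.65
tool shift cm [-0.14 -0.24  0.3 ] twist -0.1
```

```bash
python3 -m crank '[{"claw":0.1,"translation":[0,0,-2.5],"twist":0},{"claw":0.1,"translation":[0,0,-3.5],"twist":0},{"claw":0.1,"translation":[0,0,-3.5],"twist":0},{"claw":0.1,"translation":[0,0,-3.5],"twist":0},{"claw":0.1,"translation":[0,0,-2],"twist":0}]'
python3 -m crank '[{"claw":0.1,"translation":[0,0,0],"twist":7.1},{"claw":0.1,"translation":[0,0,0],"twist":7.1},{"claw":0.1,"translation":[0,0,0],"twist":7.1},{"claw":0.1,"translation":[0,0,0],"twist":7.1},{"claw":0.1,"translation":[0,0,0],"twist":7.1}]'
python3 -m crank '[{"claw":0.1,"translation":[0,0,0],"twist":6.9}]'
python3 -c "
from h import *
go(.6067,-.1125,.19,0)"
```

```text
time: 3.23
tool_pos: [0.6361, -0.3149, 0.1922]
tcp_rot: [2.925, 1.134, 0.008]
wrist_force: [0.4, 0.7, -0.5]
finger_gap: 0.016
grasp_force: 20.0
time: 3.65
tool_pos: [0.6343, -0.3141, 0.1878]
tcp_rot: [3.136, 0.18, 0.002]
wrist_force: [0.4, -0.0, -1.6]
finger_gap: 0.0158
grasp_force: 20.0
time: 3.73
tool_pos: [0.6344, -0.3141, 0.1877]
tcp_rot: [3.141, -0.009, 0.002]
wrist_force: [0.4, 0.6, -1.5]
finger_gap: 0.0159
grasp_force: 20.0
t 3.73 tcp [ 0.6344 -0.3141  0.1877] yaw -0.3 tilt 0.07 F [ 0.4  0.6 -1.5] gap 0.0159 gf 20.0 q7 -1.22
tool shift cm [ -2.89 -20.14  -0.23] twist -0.3
```

```bash
python3 -m crank '[{"claw":0.1,"translation":[-0.55,-4.03,0],"twist":0},{"claw":0.1,"translation":[-0.55,-4.03,0],"twist":0},{"claw":0.1,"translation":[-0.55,-4.03,0],"twist":0},{"claw":0.1,"translation":[-0.55,-4.03,0],"twist":0},{"claw":0.1,"translation":[-0.55,-4.03,0],"twist":0}]'
python3 -m crank '[{"claw":0.1,"translation":[0,0,0],"twist":0}]'
python3 - <<'E'
from h import *
C=cam("wrist"); im=optics.snapshot("wrist"); cv2.imwrite("pics/w2.png",im[:,:,::-1])
go(.6067,-.1125,.04,0)
print("tin proj",proj(C,[.6067,-.1125,.012]))
m=cv2.inRange(im,(170,170,170),(255,255,255)); n,l,s,c=cv2.connectedComponentsWithStats(m)
for i in range(1,n):
    if s[i,4]>600: print(s[i],c[i].round(0), plane(C,c[i],.008).round(3))
E
```

```text
time: 4.15
tool_pos: [0.6064, -0.1107, 0.1877]
tcp_rot: [-3.141, 0.0, -0.002]
wrist_force: [0.6, -0.0, -1.0]
finger_gap: 0.0156
grasp_force: 20.0
time: 4.23
tool_pos: [0.6064, -0.0996, 0.1876]
tcp_rot: [-3.132, -0.022, 0.0]
wrist_force: [-0.4, 1.8, -0.4]
finger_gap: 0.0155
grasp_force: 20.0
t 4.28 tcp [ 0.6069 -0.1051  0.1877] yaw 0.6 tilt 0.27 F [ 1.2 -0.4  0.1] gap 0.0157 gf 20.0 q7 -1.49
tool shift cm [-0.04  0.81 14.76] twist 0.6
tin proj [[270.84403048 168.64923848]]
[ 75 110  81  81 601] [118. 148.] [[0.628 0.071 0.008]]
[ 217  112  110  105 8066] [272. 160.] [[ 0.616 -0.114  0.008]]
```

View pics/w2.png

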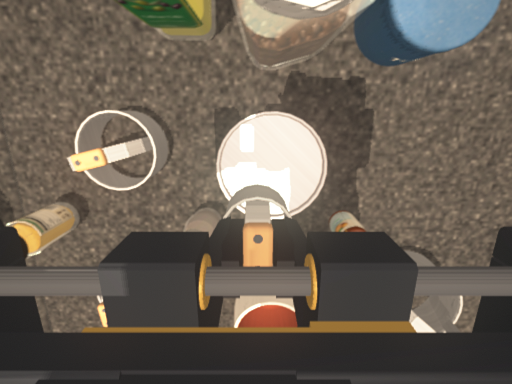

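```bash
python3 -m crank '[{"claw":0.1,"translation":[0,0,0],"twist":0},{"claw":0.1,"translation":[0,0,0],"twist":0},{"claw":0.1,"translation":[0,0,3],"twist":0},{"claw":0.1,"translation":[0,0,3],"twist":0},{"claw":0.1,"translation":[0,0,3],"twist":0}]'
python3 -m crank '[{"claw":0.1,"translation":[0,0,2],"twist":0},{"claw":0.1,"translation":[0,0,1],"twist":0},{"claw":0.1,"translation":[0,0,0],"twist":0}]'
python3 -c "
from h import *
go(.609,-.1125,.042,0)"
```

```text
time: 4.7
tool_pos: [0.6073, -0.1154, 0.0964]
tcp_rot: [3.14, -0.005, 0.004]
wrist_force: [0.4, -0.0, -0.2]
finger_gap: 0.0156
grasp_force: 20.0
time: 4.95
tool_pos: [0.6051, -0.1143, 0.0645]
tcp_rot: [3.141, -0.003, -0.006]
wrist_force: [-0.3, 0.5, 0.1]
finger_gap: 0.0156
grasp_force: 20.0
t 4.95 tcp [ 0.6051 -0.1143  0.0645] yaw -0.1 tilt 0.23 F [-0.3  0.5  0.1] gap 0.0156 gf 20.0 q7 -1.5
tool shift cm [ 0.4  -0.19  2.25] twist -0.1
```

```bash
python3 -m crank '[{"claw":0.1,"translation":[0.3,0,0.8],"twist":0},{"claw":0.1,"translation":[0,0,0.8],"twist":0},{"claw":0.1,"translation":[0,0,0.4],"twist":0},{"claw":0.1,"translation":[0,0,0],"twist":0},{"claw":0.1,"translation":[0,0,0],"twist":0}]'
python3 -c "
from h import *
go(.609,-.1125,.042,0)"
```

```text
time: 5.37
tool_pos: [0.6098, -0.1127, 0.047]
tcp_rot: [3.141, 0.0, 0.001]
wrist_force: [0.2, 0.0, 0.6]
finger_gap: 0.0155
grasp_force: 20.0
t 5.37 tcp [ 0.6098 -0.1127  0.047 ] yaw 0.0 tilt 0.02 F [0.2 0.  0.6] gap 0.0155 gf 20.0 q7 -1.5
tool shift cm [-0.08 -0.02  0.5 ] twist 0.0
```

```bash
python3 -m crank '[{"claw":0.1,"translation":[-0.1,0,0.25],"twist":0},{"claw":0.1,"translation":[0,0,0.2],"twist":0},{"claw":0.1,"translation":[0,0,0.1],"twist":0},{"claw":0.1,"translation":[0,0,0],"twist":0},{"claw":0.1,"translation":[0,0,0],"twist":0}]'
python3 -c "
from h import *
go(.609,-.1125,.042,0)"
```

```text
time: 5.78
tool_pos: [0.609, -0.1125, 0.042]
tcp_rot: [-3.142, -0.001, -0.001]
wrist_force: [-0.9, 0.6, 5.0]
finger_gap: 0.0161
grasp_force: 20.0
t 5.78 tcp [ 0.609  -0.1125  0.042 ] yaw 0.0 tilt 0.05 F [-0.9  0.6  5. ] gap 0.0161 gf 20.0 q7 -1.5
tool shift cm [ 0.  0. -0.] twist 0.0
```

```bash
python3 -m crank '[{"claw":0.5,"translation":[0,0,0],"twist":0},{"claw":0.5,"translation":[0,0,0],"twist":0},{"claw":0.5,"translation":[0,0,-0.5],"twist":0},{"claw":0.5,"translation":[0,0,-2],"twist":0},{"claw":0.5,"translation":[0,0,-3],"twist":0}]'
python3 -m crank '[{"claw":0.5,"translation":[0,0,-3.5],"twist":0},{"claw":0.5,"translation":[0,0,-3.5],"twist":0},{"claw":0.5,"translation":[0,0,-3],"twist":0},{"claw":0.5,"translation":[0,0,-1],"twist":0},{"claw":0.5,"translation":[0,0,0],"twist":0}]'
python3 - <<'E'
from h import *
C=cam("wrist"); im=optics.snapshot("wrist"); cv2.imwrite("pics/w3.png",im[:,:,::-1])
for p,c,a in grips(im,amin=100): print(c.round(0),a,axis_xy(C,p,.061))
go(.445,.0725,.2,0)
E
```

```text
time: 6.2
tool_pos: [0.6064, -0.1124, 0.0945]
tcp_rot: [-3.141, -0.001, 0.009]
wrist_force: [-0.2, 0.6, 0.3]
finger_gap: 0.0439
grasp_force: 0.0
time: 6.62
tool_pos: [0.6105, -0.1131, 0.2094]
tcp_rot: [3.141, 0.0, 0.01]
wrist_force: [-0.5, -1.0, -0.8]
finger_gap: 0.0445
grasp_force: 0.0
[182.  20.] 1153 (array([ 0.75977405, -0.03213855]), array([43.31748962, 39.38373947]), -89.92700139433146)
[ 94. 161.] 125 (array([0.62454016, 0.07088054]), array([25.98266983, 18.31688309]), -75.236572265625)
[256. 172.] 147 (array([ 0.61311438, -0.11003177]), array([16.96439743, 13.30368137]), 0.034599971026182175)
[ 42. 233.] 740 (array([0.54593805, 0.13337308]), array([69.81648254, 35.48329163]), -67.37792205810547)
[338. 228.] 118 (array([ 0.54623199, -0.20618726]), array([31.33395576, 10.96303654]), 73.54370880126953)
[152. 282.] 605 (array([0.47312766, 0.01741089]), array([79.91314697, 23.48749924]), -11.111236572265625)
[363. 282.] 592 (array([ 0.47312173, -0.2412883 ]), array([80.06460571, 23.5363121 ]), 11.235396385192871)
[333. 328.] 2154 (array([ 0.41041507, -0.17642932]), array([436.8727417 ,  20.44163895]), 89.9790267944336)
t 6.67 tcp [ 0.609  -0.1128  0.207 ] yaw 0.0 tilt 0.12 F [0.4 0.7 0. ] gap 0.0437 gf 0.0 q7 -1.48
tool shift cm [-16.4  -18.53   0.66] twist 0.0
```

View pics/w3.png

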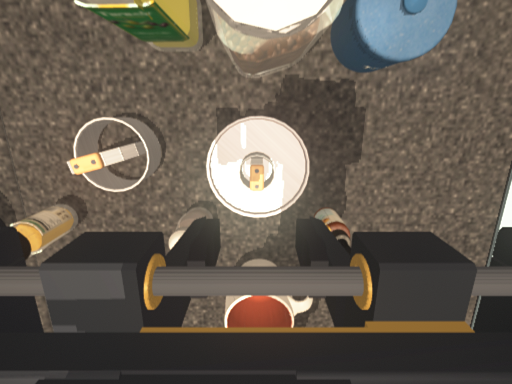

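```bash
python3 - <<'E'
from h import *
C=cam("wrist")
print("small grip",plane(C,[257,174],.061),"tin",plane(C,[258,166],.010))
E
python3 -m crank '[{"claw":0.5,"translation":[-2.0,-2.2,0],"twist":0},{"claw":0.5,"translation":[-2.7,-3,0],"twist":0},{"claw":0.5,"translation":[-2.7,-3.1,0],"twist":0},{"claw":0.5,"translation":[-2.7,-3.1,0],"twist":0},{"claw":0.5,"translation":[-2.7,-3.1,0],"twist":0}]'
python3 -m crank '[{"claw":0.5,"translation":[-2.2,-2.5,0],"twist":0},{"claw":0.5,"translation":[-1.1,-1.3,0],"twist":0},{"claw":0.5,"translation":[-0.3,-0.2,0],"twist":0},{"claw":0.5,"translation":[0,0,0],"twist":0},{"claw":0.5,"translation":[0,0,0],"twist":0}]'
python3 - <<'E'
from h import *
C=cam("wrist"); im=optics.snapshot("wrist"); cv2.imwrite("pics/w4.png",im[:,:,::-1])
for p,c,a in grips(im,amin=100): print(c.round(0),a,axis_xy(C,p,.076))
print(proj(C,[.445,.0725,.076]))
go(.445,.0725,.056,0)
E
```

```text
small grip [[ 0.60993526 -0.11078219  0.061     ]] tin [[ 0.60823236 -0.11201753  0.01      ]]
time: 7.08
tool_pos: [0.4776, 0.0331, 0.2043]
tcp_rot: [3.141, -0.0, -0.007]
wrist_force: [0.7, 0.8, -0.3]
finger_gap: 0.0438
grasp_force: 0.0
time: 7.5
tool_pos: [0.4449, 0.0713, 0.2054]
tcp_rot: [3.14, -0.001, -0.002]
wrist_force: [0.6, -0.9, -0.1]
finger_gap: 0.0438
grasp_force: 0.0
[451.  11.] 443 (array([ 0.59702148, -0.09877713]), array([18.76945877, 17.013237  ]), 0.03662048652768135)
[157.  80.] 1191 (array([0.53952069, 0.16734921]), array([43.74861145, 43.35416031]), -89.98549688048661)
[192.  90.] 289 (array([0.53266547, 0.13567583]), array([28.35175323, 17.57713318]), -11.966941833496094)
[417. 175.] 326 (array([ 0.44975476, -0.09335876]), array([37.02038574, 14.35738468]), -17.68706512451172)
[256. 176.] 354 (array([0.44682397, 0.07409166]), array([29.50588036, 15.68440533]), 6.8748860359191895)
[148. 284.] 293 (array([0.3188031 , 0.19897746]), array([72.50265503, 11.800313  ]), -5.892112731933594)
[367. 284.] 256 (array([ 0.31863605, -0.05418494]), array([72.76196289, 11.04128075]), 6.953624725341797)
[348. 327.] 1587 (array([0.25774982, 0.01194252]), array([407.94772339,  11.96532917]), 89.92465209960938)
[[257.60802003 178.09637784]]
t 7.55 tcp [0.4453 0.0709 0.2056] yaw -0.1 tilt 0.06 F [ 0.1 -0.7  0. ] gap 0.0442 gf 0.0 q7 -1.83
tool shift cm [-0.03 -0.17 14.96] twist -0.1
```

View pics/w4.png

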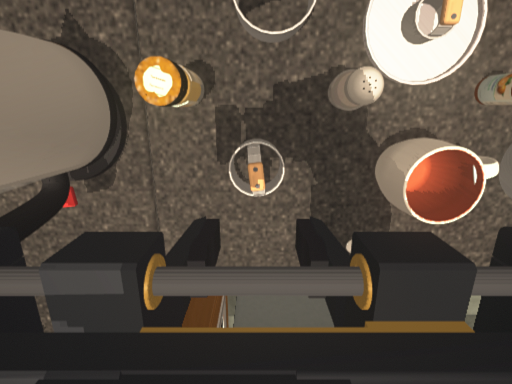

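```bash
python3 -m crank '[{"claw":0.5,"translation":[0.1,-0.25,2],"twist":-6},{"claw":0.5,"translation":[0,0,3.5],"twist":0},{"claw":0.5,"translation":[0,0,3.5],"twist":0},{"claw":0.5,"translation":[0,0,2],"twist":0},{"claw":0.5,"translation":[0,0,0],"twist":0}]'
python3 -m crank '[{"claw":0.5,"translation":[0,0,1],"twist":0},{"claw":0.5,"translation":[0,0,0],"twist":0}]'
python3 - <<'E'
from h import *
go(.446,.0735,.053,6)
E
```

```text
time: 7.97
tool_pos: [0.4445, 0.0729, 0.0926]
tcp_rot: [3.135, 0.161, -0.009]
wrist_force: [0.1, -0.1, 0.7]
finger_gap: 0.0446
grasp_force: 0.0
time: 8.13
tool_pos: [0.4461, 0.0737, 0.0856]
tcp_rot: [3.137, 0.162, -0.001]
wrist_force: [-0.5, 0.1, -0.0]
finger_gap: 0.0441
grasp_force: 0.0
t 8.13 tcp [0.4461 0.0737 0.0856] yaw 5.9 tilt 0.06 F [-0.5  0.1 -0. ] gap 0.0441 gf 0.0 q7 -1.78
tool shift cm [-0.01  0.02  3.26] twist -0.1
```

```bash
python3 -m crank '[{"claw":0.5,"translation":[0,0,1.5],"twist":0},{"claw":0.5,"translation":[0,0,1.2],"twist":0},{"claw":0.5,"translation":[0,0,0.5],"twist":0},{"claw":0.5,"translation":[0,0,0],"twist":0},{"claw":0.1,"translation":[0,0,0],"twist":0}]' 20
python3 -m crank '[{"claw":0.1,"translation":[0,0,0],"twist":0},{"claw":0.1,"translation":[0,0,0],"twist":0},{"claw":0.1,"translation":[0,0,0],"twist":0},{"claw":0.1,"translation":[0,0,0],"twist":0}]' 20
python3 - <<'E'
from h import *
go(.446,.0735,.053,6)
E
```

```text
time: 8.55
tool_pos: [0.4461, 0.0745, 0.0549]
tcp_rot: [3.137, 0.164, 0.001]
wrist_force: [-0.0, 0.2, -0.9]
finger_gap: 0.039
grasp_force: 0.0
time: 8.88
tool_pos: [0.4458, 0.0748, 0.0546]
tcp_rot: [3.137, 0.165, 0.001]
wrist_force: [0.2, -0.4, 0.9]
finger_gap: 0.0155
grasp_force: 20.0
t 8.88 tcp [0.4458 0.0748 0.0546] yaw 6.0 tilt 0.04 F [ 0.2 -0.4  0.9] gap 0.0155 gf 20.0 q7 -1.78
tool shift cm [0.01 0.13 0.16] twist 0.0
```

```bash
python3 -m crank '[{"claw":0.1,"translation":[0,0,-2],"twist":0},{"claw":0.1,"translation":[0,0,-3.5],"twist":0},{"claw":0.1,"translation":[0,0,-3.5],"twist":0},{"claw":0.1,"translation":[0,0,-3.5],"twist":0},{"claw":0.1,"translation":[0,0,-2.5],"twist":0}]'
python3 -m crank '[{"claw":0.1,"translation":[0,0,0],"twist":6},{"claw":0.1,"translation":[0,0,0],"twist":0}]'
python3 - <<'E'
from h import *
go(.6095,-.1115,.2,0)
E
```

```text
time: 9.3
tool_pos: [0.4458, 0.0748, 0.2069]
tcp_rot: [-3.137, -0.165, -0.003]
wrist_force: [0.2, -0.0, -1.4]
finger_gap: 0.0157
grasp_force: 20.0
time: 9.47
tool_pos: [0.4463, 0.075, 0.2058]
tcp_rot: [-3.141, 0.004, -0.006]
wrist_force: [-0.5, 0.9, -1.8]
finger_gap: 0.0157
grasp_force: 20.0
t 9.47 tcp [0.4463 0.075  0.2058] yaw -0.1 tilt 0.22 F [-0.5  0.9 -1.8] gap 0.0157 gf 20.0 q7 -1.84
tool shift cm [16.36 18.61  0.63] twist -0.1
```

```bash
python3 -m crank '[{"claw":0.1,"translation":[2,2.3,0],"twist":0},{"claw":0.1,"translation":[2.7,3.1,0],"twist":0},{"claw":0.1,"translation":[2.7,3.1,0],"twist":0},{"claw":0.1,"translation":[2.7,3.1,0],"twist":0},{"claw":0.1,"translation":[2.7,3.0,0],"twist":0}]'
python3 -m crank '[{"claw":0.1,"translation":[2.2,2.5,0],"twist":0},{"claw":0.1,"translation":[1.1,1.3,0],"twist":0},{"claw":0.1,"translation":[0.3,0.2,0],"twist":0},{"claw":0.1,"translation":[0,0,0],"twist":0},{"claw":0.1,"translation":[0,0,0],"twist":0}]'
python3 - <<'E'
from h import *
C=cam("wrist"); im=optics.snapshot("wrist"); cv2.imwrite("pics/w5.png",im[:,:,::-1])
go(.610,-.111,.0576,0)
E
```

```text
time: 9.88
tool_pos: [0.5736, -0.073, 0.203]
tcp_rot: [3.141, 0.004, -0.004]
wrist_force: [0.9, 0.7, -1.0]
finger_gap: 0.0151
grasp_force: 20.0
time: 10.3
tool_pos: [0.6082, -0.1094, 0.2031]
tcp_rot: [-3.14, -0.004, 0.005]
wrist_force: [-0.3, 0.0, -0.7]
finger_gap: 0.0153
grasp_force: 20.0
t 10.35 tcp [ 0.6083 -0.1089  0.2035] yaw 0.2 tilt 0.18 F [ 0.6  0.8 -1.2] gap 0.0156 gf 20.0 q7 -1.49
tool shift cm [ 0.21  0.23 14.59] twist 0.2
```

View pics/w5.png

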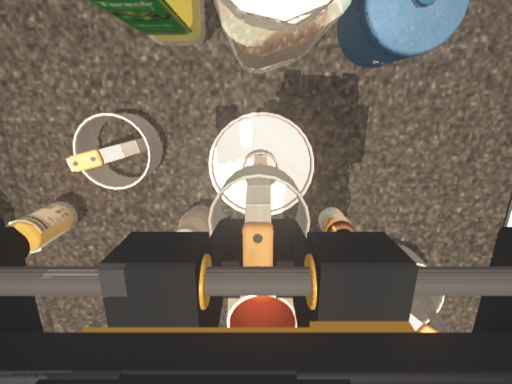

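```bash
python3 -m crank '[{"claw":0.1,"translation":[0.2,0.2,2],"twist":0},{"claw":0.1,"translation":[0,0,2],"twist":0},{"claw":0.1,"translation":[0,0,1.5],"twist":0},{"claw":0.1,"translation":[0,0,0.5],"twist":0},{"claw":0.1,"translation":[0,0,0],"twist":0}]'
python3 -m crank '[{"claw":0.1,"translation":[0,0,0],"twist":0},{"claw":0.1,"translation":[0,0,0],"twist":0}]'
python3 - <<'E'
from h import *
go(.610,-.111,.0576,0)
E
```

```text
time: 10.77
tool_pos: [0.61, -0.1113, 0.143]
tcp_rot: [-3.14, -0.004, 0.006]
wrist_force: [-0.8, 0.4, -1.0]
finger_gap: 0.016
grasp_force: 20.0
time: 10.93
tool_pos: [0.6122, -0.1127, 0.1454]
tcp_rot: [3.141, 0.002, 0.003]
wrist_force: [-0.3, -0.7, 0.1]
finger_gap: 0.0155
grasp_force: 20.0
t 10.93 tcp [ 0.6122 -0.1127  0.1454] yaw 0.1 tilt 0.1 F [-0.3 -0.7  0.1] gap 0.0155 gf 20.0 q7 -1.5
tool shift cm [-0.24 -0.17  8.78] twist 0.1
```

```bash
python3 -m crank '[{"claw":0.1,"translation":[-0.2,-0.1,1],"twist":0},{"claw":0.1,"translation":[0,0,1.5],"twist":0},{"claw":0.1,"translation":[0,0,1],"twist":0},{"claw":0.1,"translation":[0,0,0.5],"twist":0},{"claw":0.1,"translation":[0,0,0],"twist":0}]'
python3 -m crank '[{"claw":0.1,"translation":[0,0,1],"twist":0},{"claw":0.1,"translation":[0,0,1],"twist":0},{"claw":0.1,"translation":[0,0,1],"twist":0},{"claw":0.1,"translation":[0,0,0.5],"twist":0},{"claw":0.1,"translation":[0,0,0],"twist":0}]'
python3 - <<'E'
from h import *
go(.610,-.111,.0576,0)
E
```

```text
time: 11.35
tool_pos: [0.6087, -0.112, 0.1029]
tcp_rot: [-3.141, -0.001, 0.004]
wrist_force: [0.2, 0.2, -0.5]
finger_gap: 0.0156
grasp_force: 20.0
time: 11.77
tool_pos: [0.6085, -0.1119, 0.0675]
tcp_rot: [-3.141, -0.001, 0.004]
wrist_force: [0.3, 0.2, -0.9]
finger_gap: 0.0158
grasp_force: 20.0
t 11.77 tcp [ 0.6085 -0.1119  0.0675] yaw 0.0 tilt 0.16 F [ 0.3  0.2 -0.9] gap 0.0158 gf 20.0 q7 -1.51
tool shift cm [ 0.15 -0.09  0.99] twist 0.0
```

```bash
python3 -m crank '[{"claw":0.1,"translation":[0,0,0.5],"twist":0},{"claw":0.1,"translation":[0,0,0.4],"twist":0},{"claw":0.1,"translation":[0,0,0.2],"twist":0},{"claw":0.1,"translation":[0,0,0],"twist":0},{"claw":0.1,"translation":[0,0,0],"twist":0}]'
python3 - <<'E'
from h import *
go(.610,-.111,.0576,0)
E
```

```text
time: 12.18
tool_pos: [0.6102, -0.1121, 0.0586]
tcp_rot: [3.141, 0.001, 0.002]
wrist_force: [-0.2, 0.1, 1.3]
finger_gap: 0.0155
grasp_force: 20.0
t 12.18 tcp [ 0.6102 -0.1121  0.0586] yaw 0.0 tilt 0.07 F [-0.2  0.1  1.3] gap 0.0155 gf 20.0 q7 -1.51
tool shift cm [-0.02 -0.11  0.1 ] twist 0.0
```

```bash
python3 -m crank '[{"claw":0.1,"translation":[0,0,0.15],"twist":0},{"claw":0.1,"translation":[0,0,0],"twist":0},{"claw":0.1,"translation":[0,0,0],"twist":0}]'
python3 -m crank '[{"claw":0.5,"translation":[0,0,0],"twist":0},{"claw":0.5,"translation":[0,0,0],"twist":0},{"claw":0.5,"translation":[0,0,-0.5],"twist":0},{"claw":0.5,"translation":[0,0,-2],"twist":0},{"claw":0.5,"translation":[0,0,-3],"twist":0}]'
python3 -m crank '[{"claw":0.5,"translation":[0,0,-3.5],"twist":0},{"claw":0.5,"translation":[0,0,-3.5],"twist":0},{"claw":0.5,"translation":[0,0,-2],"twist":0},{"claw":0.5,"translation":[0,0,-1],"twist":0},{"claw":0.5,"translation":[0,0,0],"twist":0}]'
python3 - <<'E'
from h import *
C=cam("wrist"); im=optics.snapshot("wrist"); cv2.imwrite("pics/w6.png",im[:,:,::-1])
for p,c,a in grips(im,amin=60): 
    if abs(c[0]-256)<120 and c[1]<230: print(c.round(0),a,axis_xy(C,p,.079),axis_xy(C,p,.094))
go(.6286,.0551,.215,-75)
E
```

```text
time: 12.43
tool_pos: [0.6105, -0.1122, 0.0577]
tcp_rot: [3.141, 0.0, 0.003]
wrist_force: [0.0, -0.0, 5.7]
finger_gap: 0.0158
grasp_force: 20.0
time: 12.85
tool_pos: [0.6073, -0.1118, 0.1099]
tcp_rot: [-3.141, -0.001, 0.01]
wrist_force: [1.1, 0.5, 0.4]
finger_gap: 0.0437
grasp_force: 0.0
time: 13.27
tool_pos: [0.6109, -0.1124, 0.2141]
tcp_rot: [3.141, 0.0, 0.007]
wrist_force: [0.1, 0.5, -0.6]
finger_gap: 0.0437
grasp_force: 0.0
[180.  18.] 1269 (array([ 0.75626923, -0.02928368]), array([55.42046738, 37.55546951]), -89.91377985477448) (array([ 0.75229559, -0.03360328]), array([52.47460938, 35.55921555]), -89.91381216794252)
[257. 173.] 223 (array([ 0.61300226, -0.11150847]), array([22.90904045, 14.81889915]), -0.29880523681640625) (array([ 0.6166441 , -0.11145742]), array([21.69137764, 14.03120995]), -0.2987518310546875)
[338. 227.] 121 (array([ 0.55430573, -0.2010451 ]), array([29.36675644, 10.43350697]), 74.37782287597656) (array([ 0.56106744, -0.19623473]), array([27.80575562,  9.87894726]), 74.37786102294922)
t 13.32 tcp [ 0.6097 -0.1122  0.212 ] yaw 0.0 tilt 0.05 F [-0.6  0.8  0.1] gap 0.0438 gf 0.0 q7 -1.49
tool shift cm [  1.89 -16.73  -0.3 ] twist 75.0
```

View pics/w6.png

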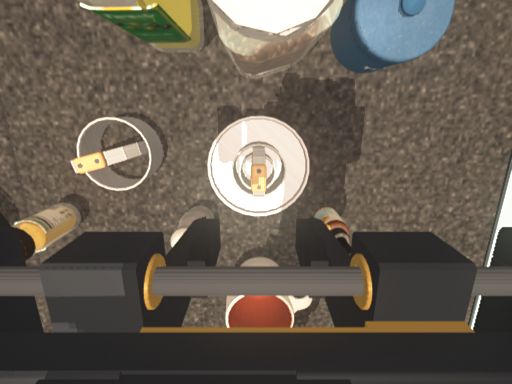

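```bash
python3 -m crank '[{"claw":0.5,"translation":[0.2,-2.2,0],"twist":0},{"claw":0.5,"translation":[0.4,-3.8,0],"twist":0},{"claw":0.5,"translation":[0.4,-3.9,0],"twist":0},{"claw":0.5,"translation":[0.4,-3.9,0],"twist":0},{"claw":0.5,"translation":[0.3,-2.9,0],"twist":0}]'
python3 -m crank '[{"claw":0.5,"translation":[0,0,0],"twist":-7},{"claw":0.5,"translation":[0,0,0],"twist":-7},{"claw":0.5,"translation":[0,0,0],"twist":-7},{"claw":0.5,"translation":[0,0,0],"twist":-7},{"claw":0.5,"translation":[0,0,0],"twist":-7}]'
python3 -m crank '[{"claw":0.5,"translation":[0,0,0],"twist":-7},{"claw":0.5,"translation":[0,0,0],"twist":-7},{"claw":0.5,"translation":[0,0,0],"twist":-7},{"claw":0.5,"translation":[0,0,0],"twist":-7},{"claw":0.5,"translation":[0,0,0],"twist":-7}]'
python3 -m crank '[{"claw":0.5,"translation":[0,0,0],"twist":-7},{"claw":0.5,"translation":[0,0,0],"twist":-7},{"claw":0.5,"translation":[0,0,0],"twist":-7},{"claw":0.5,"translation":[0,0,0],"twist":-7},{"claw":0.5,"translation":[0,0,0],"twist":-7}]'
python3 -m crank '[{"claw":0.5,"translation":[0,0,0],"twist":0},{"claw":0.5,"translation":[0,0,0],"twist":0},{"claw":0.5,"translation":[0,0,0],"twist":0}]'
python3 - <<'E'
from h import *
C=cam("wrist"); im=optics.snapshot("wrist"); cv2.imwrite("pics/w7.png",im[:,:,::-1])
for p,c,a in grips(im,amin=60): 
    if abs(c[0]-256)<60 and c[1]<230: print(c.round(0),a,axis_xy(C,p,.094))
go(.6286,.0551,.215,105)
E
```

```text
time: 13.73
tool_pos: [0.625, 0.0593, 0.209]
tcp_rot: [-3.14, -0.006, 0.007]
wrist_force: [0.2, 0.7, 0.3]
finger_gap: 0.044
grasp_force: 0.0
time: 14.15
tool_pos: [0.625, 0.0548, 0.2089]
tcp_rot: [-2.992, -0.955, 0.008]
wrist_force: [-0.3, -0.0, -0.2]
finger_gap: 0.0443
grasp_force: 0.0
time: 14.57
tool_pos: [0.625, 0.0548, 0.2089]
tcp_rot: [-2.565, -1.809, 0.006]
wrist_force: [-0.8, 0.3, -1.3]
finger_gap: 0.0441
grasp_force: 0.0
time: 14.98
tool_pos: [0.6251, 0.0548, 0.209]
tcp_rot: [-1.901, -2.496, 0.005]
wrist_force: [-0.5, 0.8, 0.1]
finger_gap: 0.0439
grasp_force: 0.0
time: 15.23
tool_pos: [0.6259, 0.0548, 0.2104]
tcp_rot: [-1.914, -2.489, 0.002]
wrist_force: [0.5, 0.2, -0.5]
finger_gap: 0.0442
grasp_force: 0.0
[208.  64.] 95 (array([0.55611719, 0.1491185 ]), array([27.26802254,  7.12634516]), 67.54534912109375)
[261. 186.] 186 (array([0.629617  , 0.05666545]), array([28.74594116, 16.9070282 ]), -74.42526149749756)
t 15.28 tcp [0.6261 0.0549 0.2108] yaw 104.9 tilt 0.09 F [-0.2 -0.5 -0.4] gap 0.044 gf 0.0 q7 -0.3
tool shift cm [-0.04  0.25 -0.42] twist -0.1
```

View pics/w7.png

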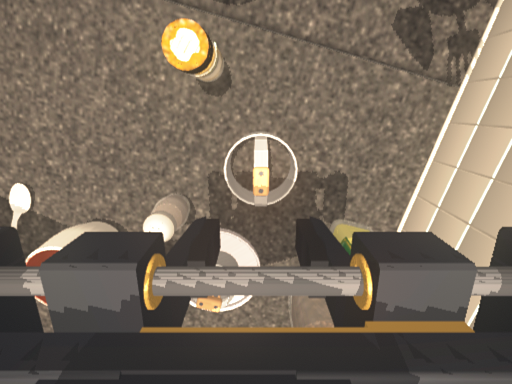

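```bash
python3 -m crank '[{"claw":0.5,"translation":[0.05,0.3,2],"twist":0},{"claw":0.5,"translation":[0,0,3],"twist":0},{"claw":0.5,"translation":[0,0,3],"twist":0},{"claw":0.5,"translation":[0,0,2],"twist":0},{"claw":0.5,"translation":[0,0,0.5],"twist":0}]'
python3 -m crank '[{"claw":0.5,"translation":[0,0,0],"twist":0},{"claw":0.5,"translation":[0,0,0],"twist":0}]'
python3 - <<'E'
from h import *
go(.629,.056,.0726,105)
E
```

```text
time: 15.7
tool_pos: [0.6268, 0.0554, 0.1029]
tcp_rot: [-1.911, -2.489, 0.009]
wrist_force: [-0.5, -0.4, -0.1]
finger_gap: 0.0441
grasp_force: 0.0
time: 15.87
tool_pos: [0.6299, 0.0566, 0.1075]
tcp_rot: [1.912, 2.492, 0.002]
wrist_force: [0.5, -0.1, -0.0]
finger_gap: 0.0437
grasp_force: 0.0
t 15.87 tcp [0.6299 0.0566 0.1075] yaw 105.0 tilt 0.07 F [ 0.5 -0.1 -0. ] gap 0.0437 gf 0.0 q7 -0.38
tool shift cm [-0.03 -0.11  3.49] twist -0.0
```

```bash
python3 -m crank '[{"claw":0.5,"translation":[0,0,1.5],"twist":0},{"claw":0.5,"translation":[0,0,1.4],"twist":0},{"claw":0.5,"translation":[0,0,0.5],"twist":0},{"claw":0.5,"translation":[0,0,0],"twist":0},{"claw":0.1,"translation":[0,0,0],"twist":0}]' 20
python3 -m crank '[{"claw":0.1,"translation":[0,0,0],"twist":0},{"claw":0.1,"translation":[0,0,0],"twist":0},{"claw":0.1,"translation":[0,0,0],"twist":0},{"claw":0.1,"translation":[0,0,0],"twist":0}]' 20
python3 - <<'E'
from h import *
go(.629,.056,.0726,105)
E
```

```text
time: 16.28
tool_pos: [0.6295, 0.0562, 0.073]
tcp_rot: [1.912, 2.492, 0.0]
wrist_force: [0.1, 0.1, -0.0]
finger_gap: 0.0394
grasp_force: 0.0
time: 16.62
tool_pos: [0.6295, 0.0561, 0.0731]
tcp_rot: [1.912, 2.492, 0.0]
wrist_force: [-0.7, -0.5, 0.5]
finger_gap: 0.0155
grasp_force: 20.0
t 16.62 tcp [0.6295 0.0561 0.0731] yaw 105.0 tilt 0.03 F [-0.7 -0.5  0.5] gap 0.0155 gf 20.0 q7 -0.4
tool shift cm [ 0.   -0.05  0.05] twist 0.0
```

```bash
python3 -m crank '[{"claw":0.1,"translation":[0,0,-2],"twist":0},{"claw":0.1,"translation":[0,0,-3.5],"twist":0},{"claw":0.1,"translation":[0,0,-3.5],"twist":0},{"claw":0.1,"translation":[0,0,-3.5],"twist":0},{"claw":0.1,"translation":[0,0,-2.5],"twist":0}]'
python3 -m crank '[{"claw":0.1,"translation":[0,0,0],"twist":7},{"claw":0.1,"translation":[0,0,0],"twist":7},{"claw":0.1,"translation":[0,0,0],"twist":7},{"claw":0.1,"translation":[0,0,0],"twist":7},{"claw":0.1,"translation":[0,0,0],"twist":7}]'
python3 -m crank '[{"claw":0.1,"translation":[0,0,0],"twist":7},{"claw":0.1,"translation":[0,0,0],"twist":7},{"claw":0.1,"translation":[0,0,0],"twist":7},{"claw":0.1,"translation":[0,0,0],"twist":7},{"claw":0.1,"translation":[0,0,0],"twist":7}]'
python3 -m crank '[{"claw":0.1,"translation":[0,0,0],"twist":7},{"claw":0.1,"translation":[0,0,0],"twist":7},{"claw":0.1,"translation":[0,0,0],"twist":7},{"claw":0.1,"translation":[0,0,0],"twist":7},{"claw":0.1,"translation":[0,0,0],"twist":7}]'
python3 -m crank '[{"claw":0.1,"translation":[0,0,0],"twist":0},{"claw":0.1,"translation":[0,0,0],"twist":0}]'
python3 - <<'E'
from h import *
go(.610,-.112,.22,0)
E
```

```text
time: 17.03
tool_pos: [0.63, 0.0565, 0.2259]
tcp_rot: [1.911, 2.491, 0.004]
wrist_force: [0.2, -0.0, -0.4]
finger_gap: 0.0159
grasp_force: 20.0
time: 17.45
tool_pos: [0.629, 0.056, 0.2227]
tcp_rot: [-2.578, -1.795, 0.001]
wrist_force: [-1.1, 0.2, -1.3]
finger_gap: 0.0156
grasp_force: 20.0
time: 17.87
tool_pos: [0.629, 0.0562, 0.2226]
tcp_rot: [-2.999, -0.936, 0.001]
wrist_force: [-1.4, -0.4, -1.0]
finger_gap: 0.0156
grasp_force: 20.0
time: 18.28
tool_pos: [0.629, 0.0564, 0.2226]
tcp_rot: [-3.141, 0.008, 0.001]
wrist_force: [0.1, 0.6, -1.9]
finger_gap: 0.0157
grasp_force: 20.0
time: 18.45
tool_pos: [0.6291, 0.0564, 0.2226]
tcp_rot: [3.141, 0.007, -0.001]
wrist_force: [0.9, 0.5, -1.7]
finger_gap: 0.0157
grasp_force: 20.0
t 18.45 tcp [0.6291 0.0564 0.2226] yaw 0.2 tilt 0.03 F [ 0.9  0.5 -1.7] gap 0.0157 gf 20.0 q7 -1.75
tool shift cm [-1.98 16.83  0.27] twist 0.2
```

```bash
python3 -m crank '[{"claw":0.1,"translation":[-0.2,2,0],"twist":0},{"claw":0.1,"translation":[-0.4,3.5,0],"twist":0},{"claw":0.1,"translation":[-0.4,3.5,0],"twist":0},{"claw":0.1,"translation":[-0.4,3.5,0],"twist":0},{"claw":0.1,"translation":[-0.4,2.6,0],"twist":0}]'
python3 -m crank '[{"claw":0.1,"translation":[-0.2,1.3,0],"twist":0},{"claw":0.1,"translation":[0,0.4,0],"twist":0},{"claw":0.1,"translation":[0,0,0],"twist":0},{"claw":0.1,"translation":[0,0,0],"twist":0},{"claw":0.1,"translation":[0,0,0],"twist":0}]'
python3 - <<'E'
from h import *
C=cam("wrist"); im=optics.snapshot("wrist"); cv2.imwrite("pics/w8.png",im[:,:,::-1])
go(.610,-.112,.0761,0)
E
```

```text
time: 18.87
tool_pos: [0.6107, -0.0989, 0.2228]
tcp_rot: [3.14, 0.002, -0.0]
wrist_force: [-0.3, -0.5, -1.1]
finger_gap: 0.0155
grasp_force: 20.0
time: 19.28
tool_pos: [0.61, -0.1086, 0.2227]
tcp_rot: [-3.139, -0.008, -0.001]
wrist_force: [0.2, 0.7, -1.0]
finger_gap: 0.0158
grasp_force: 20.0
t 19.33 tcp [ 0.6099 -0.1089  0.2227] yaw 0.3 tilt 0.1 F [-0.5 -0.6 -0.8] gap 0.0157 gf 20.0 q7 -1.5
tool shift cm [ 0.    0.34 14.66] twist 0.3
```

View pics/w8.png

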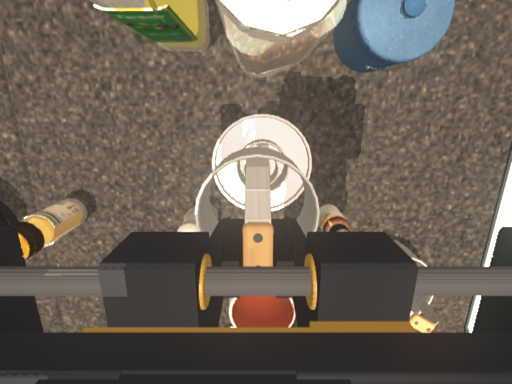

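```bash
python3 -m crank '[{"claw":0.1,"translation":[0,0.2,1.5],"twist":0},{"claw":0.1,"translation":[0,0,2],"twist":0},{"claw":0.1,"translation":[0,0,1.2],"twist":0},{"claw":0.1,"translation":[0,0,0.3],"twist":0},{"claw":0.1,"translation":[0,0,0],"twist":0}]'
python3 -m crank '[{"claw":0.1,"translation":[0,0,0],"twist":0},{"claw":0.1,"translation":[0,0,0],"twist":0},{"claw":0.1,"translation":[0,0,0],"twist":0}]'
python3 - <<'E'
from h import *
go(.610,-.112,.0761,0)
E
```

```text
time: 19.75
tool_pos: [0.6091, -0.1123, 0.1719]
tcp_rot: [-3.141, -0.004, 0.003]
wrist_force: [0.6, -0.1, -1.1]
finger_gap: 0.0157
grasp_force: 20.0
time: 20.0
tool_pos: [0.6102, -0.1137, 0.1737]
tcp_rot: [3.141, 0.001, 0.003]
wrist_force: [0.5, -0.3, -0.8]
finger_gap: 0.016
grasp_force: 20.0
t 20.0 tcp [ 0.6102 -0.1137  0.1737] yaw 0.0 tilt 0.12 F [ 0.5 -0.3 -0.8] gap 0.016 gf 20.0 q7 -1.5
tool shift cm [-0.04 -0.18  9.76] twist 0.0
```

```bash
python3 -m crank '[{"claw":0.1,"translation":[0,-0.15,1],"twist":0},{"claw":0.1,"translation":[0,0,1.5],"twist":0},{"claw":0.1,"translation":[0,0,1.2],"twist":0},{"claw":0.1,"translation":[0,0,0.8],"twist":0},{"claw":0.1,"translation":[0,0,0.5],"twist":0}]'
python3 -m crank '[{"claw":0.1,"translation":[0,0,1],"twist":0},{"claw":0.1,"translation":[0,0,1],"twist":0},{"claw":0.1,"translation":[0,0,1],"twist":0},{"claw":0.1,"translation":[0,0,0.5],"twist":0},{"claw":0.1,"translation":[0,0,0],"twist":0}]'
python3 - <<'E'
from h import *
go(.610,-.112,.0761,0)
E
```

```text
time: 20.42
tool_pos: [0.6086, -0.1123, 0.1211]
tcp_rot: [-3.141, -0.001, 0.003]
wrist_force: [0.3, 0.0, -1.5]
finger_gap: 0.0155
grasp_force: 20.0
time: 20.83
tool_pos: [0.6084, -0.1122, 0.0861]
tcp_rot: [-3.141, -0.001, 0.004]
wrist_force: [-0.9, -0.8, -1.6]
finger_gap: 0.0154
grasp_force: 20.0
t 20.83 tcp [ 0.6084 -0.1122  0.0861] yaw 0.0 tilt 0.15 F [-0.9 -0.8 -1.6] gap 0.0154 gf 20.0 q7 -1.51
tool shift cm [ 0.16 -0.02  1.  ] twist 0.0
```

```bash
python3 -m crank '[{"claw":0.1,"translation":[0,0,0.5],"twist":0},{"claw":0.1,"translation":[0,0,0.5],"twist":0},{"claw":0.1,"translation":[0,0,0.15],"twist":0},{"claw":0.1,"translation":[0,0,0],"twist":0},{"claw":0.1,"translation":[0,0,0],"twist":0}]'
python3 -m crank '[{"claw":0.1,"translation":[0,0,0.1],"twist":0},{"claw":0.1,"translation":[0,0,0],"twist":0}]'
python3 - <<'E'
from h import *
go(.610,-.112,.0761,0)
E
```

```text
time: 21.25
tool_pos: [0.6106, -0.1133, 0.0771]
tcp_rot: [3.14, -0.0, 0.004]
wrist_force: [1.3, -2.2, 3.6]
finger_gap: 0.0154
grasp_force: 20.0
time: 21.42
tool_pos: [0.6106, -0.1135, 0.0763]
tcp_rot: [3.14, -0.0, 0.005]
wrist_force: [-0.1, -2.1, 5.3]
finger_gap: 0.0159
grasp_force: 20.0
t 21.42 tcp [ 0.6106 -0.1135  0.0763] yaw -0.0 tilt 0.19 F [-0.1 -2.1  5.3] gap 0.0159 gf 20.0 q7 -1.51
tool shift cm [-0.06 -0.15  0.02] twist -0.0
```

```bash
python3 -m crank '[{"claw":0.5,"translation":[0,0,0],"twist":0},{"claw":0.5,"translation":[0,0,0],"twist":0},{"claw":0.5,"translation":[0,0,-0.5],"twist":0},{"claw":0.5,"translation":[0,0,-2],"twist":0},{"claw":0.5,"translation":[0,0,-3],"twist":0}]'
python3 -m crank '[{"claw":0.5,"translation":[0,0,-3.5],"twist":0},{"claw":0.5,"translation":[0,0,-3.5],"twist":0},{"claw":0.5,"translation":[0,0,-2],"twist":0},{"claw":0.5,"translation":[0,0,-1],"twist":0},{"claw":0.5,"translation":[0,0,0],"twist":0}]'
python3 - <<'E'
from h import *
C=cam("wrist"); im=optics.snapshot("wrist"); cv2.imwrite("pics/w9.png",im[:,:,::-1])
go(.4427,-.2945,.23,57)
E
```

```text
time: 21.83
tool_pos: [0.6069, -0.1115, 0.1283]
tcp_rot: [-3.14, -0.002, 0.011]
wrist_force: [-0.1, 0.3, 0.6]
finger_gap: 0.0438
grasp_force: 0.0
time: 22.25
tool_pos: [0.6106, -0.1123, 0.2325]
tcp_rot: [3.141, 0.001, 0.007]
wrist_force: [0.1, -0.6, -0.3]
finger_gap: 0.044
grasp_force: 0.0
t 22.3 tcp [ 0.6094 -0.1121  0.2304] yaw 0.0 tilt 0.04 F [-0.7  0.2 -0.3] gap 0.0442 gf 0.0 q7 -1.5
tool shift cm [-16.68  18.23   0.03] twist -57.0
```

View pics/w9.png

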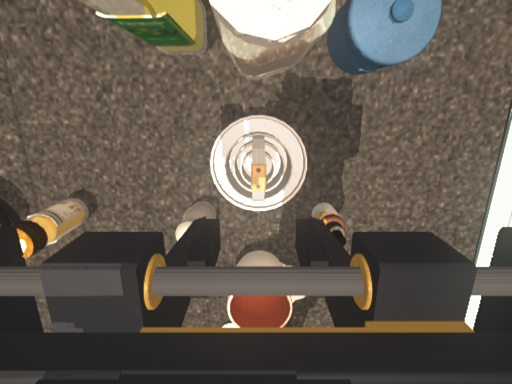

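Three nested concentrically in the tin (centre about (259,163)). On to the largest.

```bash
python3 -m crank '[{"claw":0.5,"translation":[-2.0,2.2,0],"twist":0},{"claw":0.5,"translation":[-2.7,3,0],"twist":0},{"claw":0.5,"translation":[-2.7,3,0],"twist":0},{"claw":0.5,"translation":[-2.7,3,0],"twist":0},{"claw":0.5,"translation":[-2.7,3,0],"twist":0}]'
python3 -m crank '[{"claw":0.5,"translation":[-2.2,2.3,0],"twist":0},{"claw":0.5,"translation":[-1.3,1.4,0],"twist":0},{"claw":0.5,"translation":[-0.4,0.3,0],"twist":0},{"claw":0.5,"translation":[0,0,0],"twist":-7},{"claw":0.5,"translation":[0,0,0],"twist":-7}]'
python3 -m crank '[{"claw":0.5,"translation":[0,0,0],"twist":-7},{"claw":0.5,"translation":[0,0,0],"twist":-7},{"claw":0.5,"translation":[0,0,0],"twist":-7},{"claw":0.5,"translation":[0,0,0],"twist":-7},{"claw":0.5,"translation":[0,0,0],"twist":-7}]'
python3 -m crank '[{"claw":0.5,"translation":[0,0,0],"twist":-7},{"claw":0.5,"translation":[0,0,0],"twist":-1},{"claw":0.5,"translation":[0,0,0],"twist":0},{"claw":0.5,"translation":[0,0,0],"twist":0},{"claw":0.5,"translation":[0,0,0],"twist":0}]'
python3 - <<'E'
from h import *
C=cam("wrist"); im=optics.snapshot("wrist"); cv2.imwrite("pics/w10.png",im[:,:,::-1])
for p,c,a in grips(im,amin=60): 
    if abs(c[0]-256)<80 and c[1]<250: print(c.round(0),a,axis_xy(C,p,.112))
go(.4427,-.2945,.0906,57)
E
```

```text
time: 22.72
tool_pos: [0.4787, -0.2547, 0.2279]
tcp_rot: [-3.14, -0.002, 0.007]
wrist_force: [0.7, -1.5, -0.3]
finger_gap: 0.0438
grasp_force: 0.0
time: 23.13
tool_pos: [0.4422, -0.2931, 0.2287]
tcp_rot: [-3.115, -0.393, 0.003]
wrist_force: [0.4, 0.3, 0.2]
finger_gap: 0.0441
grasp_force: 0.0
time: 23.55
tool_pos: [0.443, -0.2923, 0.2288]
tcp_rot: [-2.85, -1.314, 0.0]
wrist_force: [0.1, 0.3, -1.0]
finger_gap: 0.0443
grasp_force: 0.0
time: 23.97
tool_pos: [0.4426, -0.2939, 0.2298]
tcp_rot: [-2.761, -1.497, 0.0]
wrist_force: [0.2, -0.0, 1.2]
finger_gap: 0.0445
grasp_force: 0.0
[283.  58.] 262 (array([ 0.52659009, -0.20981955]), array([25.94667435, 25.67477798]), 57.7723274230957)
[258. 182.] 396 (array([ 0.44366251, -0.29394986]), array([27.93243027, 15.13186741]), 57.00541305541992)
t 24.02 tcp [ 0.4426 -0.294   0.23  ] yaw 57.0 tilt 0.02 F [ 0.5 -0.6 -0.1] gap 0.0438 gf 0.0 q7 -0.39
tool shift cm [-0.04  0.04 13.94] twist -0.0
```

View pics/w10.png

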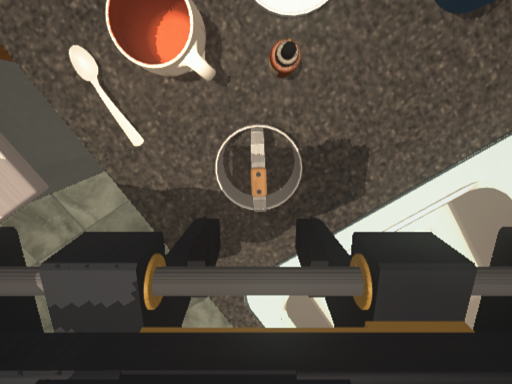

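```bash
python3 -m crank '[{"claw":0.5,"translation":[0.05,0.05,2],"twist":0},{"claw":0.5,"translation":[0,0,3],"twist":0},{"claw":0.5,"translation":[0,0,3],"twist":0},{"claw":0.5,"translation":[0,0,2],"twist":0},{"claw":0.5,"translation":[0,0,0.5],"twist":0}]'
python3 -m crank '[{"claw":0.5,"translation":[0,0,0],"twist":0},{"claw":0.5,"translation":[0,0,0],"twist":0}]'
python3 - <<'E'
from h import *
go(.4432,-.2942,.0906,57)
E
```

```text
time: 24.43
tool_pos: [0.4415, -0.2932, 0.1224]
tcp_rot: [-2.757, -1.497, 0.005]
wrist_force: [0.6, 0.9, 0.8]
finger_gap: 0.044
grasp_force: 0.0
time: 24.6
tool_pos: [0.4438, -0.2944, 0.1259]
tcp_rot: [2.76, 1.499, 0.001]
wrist_force: [1.3, 0.3, 1.5]
finger_gap: 0.0442
grasp_force: 0.0
t 24.6 tcp [ 0.4438 -0.2944  0.1259] yaw 57.0 tilt 0.06 F [1.3 0.3 1.5] gap 0.0442 gf 0.0 q7 -0.48
tool shift cm [-0.02 -0.06  3.53] twist 0.0
```

```bash
python3 -m crank '[{"claw":0.5,"translation":[0,0,1.5],"twist":0},{"claw":0.5,"translation":[0,0,1.4],"twist":0},{"claw":0.5,"translation":[0,0,0.5],"twist":0},{"claw":0.5,"translation":[0,0,0],"twist":0},{"claw":0.1,"translation":[0,0,0],"twist":0}]' 20
python3 -m crank '[{"claw":0.1,"translation":[0,0,0],"twist":0},{"claw":0.1,"translation":[0,0,0],"twist":0},{"claw":0.1,"translation":[0,0,0],"twist":0},{"claw":0.1,"translation":[0,0,0],"twist":0}]' 25
python3 - <<'E'
from h import *
go(.4432,-.2942,.0906,57)
E
```

```text
time: 25.02
tool_pos: [0.4438, -0.2946, 0.0922]
tcp_rot: [2.76, 1.499, 0.001]
wrist_force: [0.3, -0.5, -0.2]
finger_gap: 0.0392
grasp_force: 0.0
time: 25.35
tool_pos: [0.4434, -0.2945, 0.0918]
tcp_rot: [2.76, 1.499, 0.001]
wrist_force: [-0.4, 0.4, 4.5]
finger_gap: 0.0157
grasp_force: 24.8
t 25.35 tcp [ 0.4434 -0.2945  0.0918] yaw 57.0 tilt 0.05 F [-0.4  0.4  4.5] gap 0.0157 gf 24.8 q7 -0.51
tool shift cm [ 0.01 -0.03  0.12] twist 0.0
```

```bash
python3 -m crank '[{"claw":0.1,"translation":[0,0,-2],"twist":0},{"claw":0.1,"translation":[0,0,-3.5],"twist":0},{"claw":0.1,"translation":[0,0,-3.5],"twist":0},{"claw":0.1,"translation":[0,0,-3.5],"twist":0},{"claw":0.1,"translation":[0,0,-2.5],"twist":0}]'
python3 -m crank '[{"claw":0.1,"translation":[0,0,-1],"twist":7},{"claw":0.1,"translation":[0,0,0],"twist":7},{"claw":0.1,"translation":[0,0,0],"twist":7},{"claw":0.1,"translation":[0,0,0],"twist":7},{"claw":0.1,"translation":[0,0,0],"twist":7}]'
python3 -m crank '[{"claw":0.1,"translation":[0,0,0],"twist":7},{"claw":0.1,"translation":[0,0,0],"twist":7},{"claw":0.1,"translation":[0,0,0],"twist":7},{"claw":0.1,"translation":[0,0,0],"twist":1},{"claw":0.1,"translation":[0,0,0],"twist":0}]'
python3 - <<'E'
from h import *
C=cam("wrist")
go(.6095,-.112,.25,0)
im=cv2.imread("pics/w9.png")
E
```

```text
time: 25.77
tool_pos: [0.4435, -0.2944, 0.244]
tcp_rot: [2.759, 1.499, 0.002]
wrist_force: [0.4, -0.1, -2.1]
finger_gap: 0.0154
grasp_force: 24.8
time: 26.18
tool_pos: [0.4427, -0.2941, 0.2513]
tcp_rot: [-3.085, -0.59, 0.001]
wrist_force: [-0.7, 1.2, -2.3]
finger_gap: 0.0153
grasp_force: 24.8
time: 26.6
tool_pos: [0.4429, -0.294, 0.2511]
tcp_rot: [-3.142, -0.004, 0.001]
wrist_force: [-0.3, -0.4, -1.2]
finger_gap: 0.0158
grasp_force: 24.8
t 26.6 tcp [ 0.4429 -0.294   0.2511] yaw 0.2 tilt 0.04 F [-0.3 -0.4 -1.2] gap 0.0158 gf 24.8 q7 -1.15
tool shift cm [ 16.71 -18.15   0.1 ] twist 0.2
```

```bash
python3 -m crank '[{"claw":0.1,"translation":[2.0,-2.2,0],"twist":0},{"claw":0.1,"translation":[2.7,-2.9,0],"twist":0},{"claw":0.1,"translation":[2.7,-2.9,0],"twist":0},{"claw":0.1,"translation":[2.7,-2.9,0],"twist":0},{"claw":0.1,"translation":[2.7,-2.9,0],"twist":0}]'
python3 -m crank '[{"claw":0.1,"translation":[2.2,-2.4,0],"twist":0},{"claw":0.1,"translation":[1.3,-1.5,0],"twist":0},{"claw":0.1,"translation":[0.4,-0.4,0],"twist":0},{"claw":0.1,"translation":[0,0,0],"twist":0},{"claw":0.1,"translation":[0,0,0],"twist":0}]'
python3 -m crank '[{"claw":0.1,"translation":[0,0,1],"twist":0},{"claw":0.1,"translation":[0,0,1.5],"twist":0},{"claw":0.1,"translation":[0,0,0.5],"twist":0},{"claw":0.1,"translation":[0,0,0],"twist":0},{"claw":0.1,"translation":[0,0,0],"twist":0}]'
python3 - <<'E'
from h import *
C=cam("wrist"); im=optics.snapshot("wrist"); cv2.imwrite("pics/w11.png",im[:,:,::-1])
go(.610,-.1125,.0948,0)
E
```

```text
time: 27.02
tool_pos: [0.5719, -0.1547, 0.2512]
tcp_rot: [-3.141, -0.005, 0.001]
wrist_force: [0.7, -0.8, -0.9]
finger_gap: 0.0154
grasp_force: 24.8
time: 27.43
tool_pos: [0.6089, -0.1149, 0.2509]
tcp_rot: [3.14, 0.0, -0.003]
wrist_force: [0.0, -1.1, -2.2]
finger_gap: 0.0154
grasp_force: 24.8
time: 27.85
tool_pos: [0.6094, -0.1143, 0.2209]
tcp_rot: [3.141, -0.002, -0.002]
wrist_force: [0.4, -0.9, -1.4]
finger_gap: 0.0158
grasp_force: 24.8
t 27.9 tcp [ 0.61   -0.1141  0.2215] yaw -0.0 tilt 0.03 F [-0.5  0.8 -1.5] gap 0.0157 gf 24.8 q7 -1.52
tool shift cm [-0.   -0.16 12.67] twist -0.0
```

View pics/w11.png

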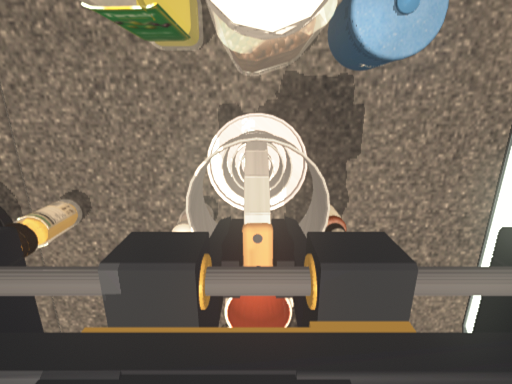

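```bash
python3 -m crank '[{"claw":0.1,"translation":[0,-0.15,1],"twist":0},{"claw":0.1,"translation":[0,0,1.2],"twist":0},{"claw":0.1,"translation":[0,0,0.5],"twist":0},{"claw":0.1,"translation":[0,0,0],"twist":0},{"claw":0.1,"translation":[0,0,0],"twist":0}]'
python3 - <<'E'
from h import *
go(.610,-.1125,.0948,0)
E
python3 -m crank '[{"claw":0.1,"translation":[0,0,1],"twist":0},{"claw":0.1,"translation":[0,0,1.2],"twist":0},{"claw":0.1,"translation":[0,0,1.2],"twist":0},{"claw":0.1,"translation":[0,0,0.5],"twist":0},{"claw":0.1,"translation":[0,0,0],"twist":0}]'
python3 - <<'E'
from h import *
go(.610,-.1125,.0948,0)
E
```

```text
time: 28.32
tool_pos: [0.6101, -0.1117, 0.1941]
tcp_rot: [3.142, 0.001, -0.0]
wrist_force: [-0.2, -0.2, -1.5]
finger_gap: 0.0157
grasp_force: 24.8
t 28.32 tcp [ 0.6101 -0.1117  0.1941] yaw 0.0 tilt 0.02 F [-0.2 -0.2 -1.5] gap 0.0157 gf 24.8 q7 -1.53
tool shift cm [-0.    0.08  9.93] twist 0.0
time: 28.73
tool_pos: [0.6093, -0.1116, 0.1539]
tcp_rot: [-3.141, -0.001, 0.004]
wrist_force: [0.2, -0.3, -1.2]
finger_gap: 0.0155
grasp_force: 24.8
t 28.73 tcp [ 0.6093 -0.1116  0.1539] yaw 0.0 tilt 0.13 F [ 0.2 -0.3 -1.2] gap 0.0155 gf 24.8 q7 -1.53
tool shift cm [0.09 0.09 5.91] twist 0.0
```

```bash
python3 -m crank '[{"claw":0.1,"translation":[0,0.1,1],"twist":0},{"claw":0.1,"translation":[0,0,1.2],"twist":0},{"claw":0.1,"translation":[0,0,1.2],"twist":0},{"claw":0.1,"translation":[0,0,0.6],"twist":0},{"claw":0.1,"translation":[0,0,0],"twist":0}]'
python3 -m crank '[{"claw":0.1,"translation":[0,0,0.8],"twist":0},{"claw":0.1,"translation":[0,0,0.5],"twist":0},{"claw":0.1,"translation":[0,0,0.2],"twist":0},{"claw":0.1,"translation":[0,0,0],"twist":0},{"claw":0.1,"translation":[0,0,0],"twist":0}]'
python3 - <<'E'
from h import *
go(.610,-.1125,.0948,0)
E
```

```text
time: 29.15
tool_pos: [0.6087, -0.1125, 0.1131]
tcp_rot: [-3.141, -0.001, 0.006]
wrist_force: [-0.6, 0.2, -2.1]
finger_gap: 0.0161
grasp_force: 24.8
time: 29.57
tool_pos: [0.6102, -0.1127, 0.1003]
tcp_rot: [3.141, 0.001, 0.0]
wrist_force: [-0.2, 0.3, -1.1]
finger_gap: 0.0154
grasp_force: 24.8
t 29.57 tcp [ 0.6102 -0.1127  0.1003] yaw 0.0 tilt 0.02 F [-0.2  0.3 -1.1] gap 0.0154 gf 24.8 q7 -1.54
tool shift cm [-0.02 -0.02  0.55] twist 0.0
```

```bash
python3 -m crank '[{"claw":0.1,"translation":[0,0,0.3],"twist":0},{"claw":0.1,"translation":[0,0,0.2],"twist":0},{"claw":0.1,"translation":[0,0,0.1],"twist":0},{"claw":0.1,"translation":[0,0,0],"twist":0},{"claw":0.1,"translation":[0,0,0],"twist":0}]'
python3 - <<'E'
from h import *
go(.610,-.1125,.0948,0)
E
```

```text
time: 29.98
tool_pos: [0.6108, -0.1129, 0.0949]
tcp_rot: [3.141, 0.0, 0.003]
wrist_force: [0.1, -0.9, 4.3]
finger_gap: 0.0159
grasp_force: 24.8
t 29.98 tcp [ 0.6108 -0.1129  0.0949] yaw 0.0 tilt 0.1 F [ 0.1 -0.9  4.3] gap 0.0159 gf 24.8 q7 -1.54
tool shift cm [-0.08 -0.04  0.01] twist 0.0
```

Seated at the expected height. Release, lift, and check.

```bash
python3 -m crank '[{"claw":0.5,"translation":[0,0,0],"twist":0},{"claw":0.5,"translation":[0,0,0],"twist":0},{"claw":0.5,"translation":[0,0,-0.5],"twist":0},{"claw":0.5,"translation":[0,0,-2],"twist":0},{"claw":0.5,"translation":[0,0,-3],"twist":0}]'
python3 -m crank '[{"claw":0.5,"translation":[0,0,-3.5],"twist":0},{"claw":0.5,"translation":[0,0,-3.5],"twist":0},{"claw":0.5,"translation":[0,0,-2],"twist":0},{"claw":0.5,"translation":[0,0,-1],"twist":0},{"claw":0.5,"translation":[0,0,0],"twist":0}]'
python3 -m crank '[{"claw":0.5,"translation":[0,0,0],"twist":0},{"claw":0.5,"translation":[0,0,0],"twist":0},{"claw":0.5,"translation":[0,0,0],"twist":0}]'
python3 - <<'E'
from h import *
a=optics.snapshot("wrist"); b=optics.snapshot("scene")
im=np.vstack([a[60:260,90:430],cv2.resize(b[120:320,130:430],(340,227))]); im=cv2.resize(im,None,fx=1.4,fy=1.4)
cv2.imwrite("pics/w12.png",im[:,:,::-1])
go(.6,-.1,.24,0)
E
```

```text
time: 30.4
tool_pos: [0.6078, -0.1123, 0.1474]
tcp_rot: [-3.141, -0.001, 0.01]
wrist_force: [0.2, -1.1, 0.6]
finger_gap: 0.0435
grasp_force: 0.0
time: 30.82
tool_pos: [0.6113, -0.1129, 0.2516]
tcp_rot: [3.141, 0.0, 0.007]
wrist_force: [-0.3, -0.4, -0.6]
finger_gap: 0.0441
grasp_force: 0.0
time: 31.07
tool_pos: [0.6089, -0.1125, 0.2472]
tcp_rot: [-3.141, -0.001, 0.006]
wrist_force: [0.3, -0.1, 0.6]
finger_gap: 0.0438
grasp_force: 0.0
t 31.17 tcp [ 0.6093 -0.1126  0.2477] yaw 0.0 tilt 0.16 F [0.5 0.3 0.8] gap 0.0439 gf 0.0 q7 -1.52
tool shift cm [-0.93 -1.26  0.77] twist 0.0
```

View pics/w12.png

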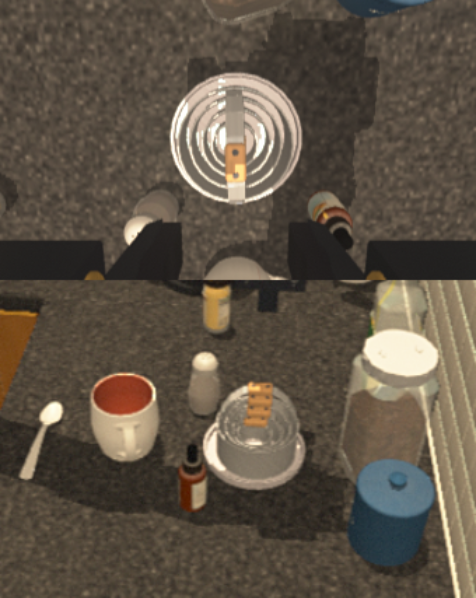

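All four stand concentric and level in the tin (crop centre (235,140); the grips line up at (259,403) in the scene half). The mug, shaker, bottle and jar are standing undisturbed.

```bash
python3 -c "
from station import close_job
print(close_job())"
```

```text
the job is handed in; nothing more can be done
None
```

All four cutters are nested in the tin, placed smallest to largest and standing flat on its floor; the mug, shaker, bottle and jar were left where they stood, and the job was handed in at about 31 s of the 106 s allowed.

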